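# Nest the graded shield cups and hold the contact probe on the floor mark

### The arm

A 7-joint arm with a two-finger parallel gripper is mounted at the origin on a cart in front of the work surface, level with it; the furniture and walls round the work are solid. World frame = base frame: x ahead of the robot, y to its left, z up, the work surface at z = 0. Lengths are in m, angles in degrees, forces in N, time in s.
With the tool pointing down it reaches from about 0.425 to 0.875 m from the base axis. Payload 4.7 kg.
Tool frame: the origin (TCP) lies between the finger pads; the fingertips stand env.finger_overhang ahead of it and the grasp point (between the pads) lies 5 mm behind it (env.finger_overhang is the distance from the TCP to the fingertips, in m); z points along the fingers, y is the line along which they close (so a half turn about z gives the same grasp; the last joint's range is limited). The gripper opens to 87 mm and grips with 3 to 60 N. Pads are 19 mm wide; open, the fingers measure 117 mm over their backs; the gripper's body (75 mm by 190 mm) begins 51 mm behind the grasp point.
Start: joints at [76.61, 18.392, -4.016, 83.108, 1.295, 78.541, -3.26], TCP at [0.159, -0.63, 0.237] pointing down, gripper open.
Joint ranges: [-163.93, 163.93], [-17.29, 119.83], [-79.2, 71.16], [3.27, 140.29], [-89.18, 269.18], [5.43, 117.66], [-154.24, 154.24]. Speed limits (degrees/s): [147.25, 147.25, 180, 180, 180, 180, 180].

### API

Orientations are given as [roll, pitch, yaw] about the fixed x, y, z axes, in that order (R = Rz(yaw) Ry(pitch) Rx(roll)).
In Python, from cell import telemetry, eyes, env, models gives the robot as it stands. The module is installed in compiled form; this text tells all that it offers.
- The arm moves only by the tool drive_tool, never from a script. Its arguments are lists of equal length, an entry for each row: "angular": the turn, a rotation vector about the tool's x, y, z in rad, a list of three; "delta_pos": the shift along the tool's x, y, z in cm, a list of three; "gripper": the finger opening in cm, from 0 to 8.7. A call has 1 to 20 rows; each row shifts and turns the commanded pose from where the row before left it, along the tool's axes as they then stand; what a row does not reach is not made up. A row lasts 1/10 s, in which the tool goes at most 50 mm and 8.59 degrees, less where a joint would pass 70% of its speed; a pose out of reach is approached as far as the arm can. A call with a gripper value outside its range is refused whole. The fingers move at their own pace and stop on an object; "squeeze" is the grip in N (left out, the last holds). Time passes only in rows, so rows that do not move let the fingers close. It gives the time, the measured TCP pose, the force, the opening and the grip force at its end, in the units of the state.
- telemetry.get_obs(): the state, without advancing time (a new reading comes with each control period).
- eyes.read_camera(name): name is "scene" or "top" or "wrist"; returns a dict with "pixels" (400x640x3 uint8, red, green, blue), "mtx" (3x3 intrinsics, pixels), "origin" and "orientation" of the camera in the world. Camera axes: x right, y down, z forward; pixel columns grow to the right and rows downward; lengths in m; the calibration is good to about 2 mm. A picture is of the moment at which its call begins. There is no depth.
- env.sign_off(): hands the job in; it is judged then, once.
Trained networks look in a picture, given as the dict that the camera call returned (one of the last four; its "shot" number tells which), for a name from the list of things; names that differ only in an ending like _2 or _b are one class to them, and where a whole thing is asked for, a point or a joint stands for the part that bears it (a point fixed in the world has none). Each returns a list of dicts, best first, with "p" (0 to 1); they miss things now and then, are a little off and sometimes report something else, mostly with a low value. They report only what shows in the picture. A call takes as long as a camera call. They do not tell look-alikes from the thing itself.
- models.search_frame(picture, target): "centre" ([column, row] in pixels, amid what is visible of it).
- models.cut_out(picture, target): "pixels" (400x640 bool, what is visible of it) and "centre" ([column, row] in pixels, amid what is visible of it).
The state is a dict: "time_s": time; "qpos": joint angles; "joint_velocities": joint speeds; "effort": joint torques, N m; "tool_pos": TCP position; "tool_rot": TCP orientation; "force": force on the tool from outside, world axes, zero at the start; "wrist_torque": the same for the moment, N m; "grip_width": finger opening in m; "grasp_force": force on a finger pad.
Only numpy, scipy, OpenCV 4.12 (cv2) and the standard library are available. Lean on these libraries where they do the work, as an engineer would, in place of code of your own. Each camera call takes 0.05 s, during which the arm holds its last target. There are 200 camera calls.

### The job

Get the counter's background check ready: set the middle steel cup down into the wide cup of the fixed shield base, then the small, tallest steel cup down into the middle one, each upright, right to the bottom and let go, never dropped in. Then take the probe out of its stand and hold it upright inside the small cup with its tip on the ring marked at the centre of the cup's floor, pressing gently so that the sprung tip is pushed in about half way and never hard onto its stop. Finish still holding the probe there, steady and with only the gripper and the mark supporting it, and leave the other things on the table where they are.

Things in the scene. Friction and masses are not known exactly. Their poses are not given: they have to be found in the camera images.
- shield_base: the fixed shield base: a square aluminium foot plate 96 x 96 x 6 mm with a low, wide, open steel cup on it, 66 mm across (69 at the rim lip), rim 38 mm above the table, bore 61 mm across; it cannot be moved. Origin at the centre of its underside on the table, z up
- base_seat (a point): the centre of the inner floor of the shield base's wide cup, 8 mm above the table: the middle cup stands here
- middle_cup: the middle cup: loose, plain open steel cup with straight walls, 55 mm outside, bore 50 mm, 58 mm tall, wall 2.5 mm, floor 3 mm thick, about 110 g; starts standing on the table. Seated, it stands 28 mm above the base's rim. Origin at the centre of its underside, z up through its mouth
- small_cup: the small cup: loose, open steel cup, narrowest and tallest: 44 mm outside, bore 39.6, 82 tall, wall 2.2, floor 3 mm, 100 g. Starts standing on the table; the two loose cups may change places. Seated, its underside is 3 mm above the middle cup's and it stands 27 mm above that cup's rim. Origin at the centre of its underside, z up
- spot (a point): the marked spot: centre of the dark 12 mm ring on the inner floor of the small cup, on its axis, 3 mm above its underside
- probe_stand: the fixed probe stand: grey foot 90 x 70 x 10 mm, two posts and a grey carrier (46 x 66 mm, top face 128 mm above the table) with a round socket 25 mm wide, 16 mm deep, in which the probe hangs upright, its shoulder 112 mm above the table. To free the probe lift it straight up at least 120 mm. Origin at the centre of its underside, z up
- probe: the probe: loose pen-like tool, 100 g: round black handle 21 mm across and 97 long on top, steel stem 10 across and 88 long, thin sprung brass tip 7 across sticking out 14 mm. Starts upright in the stand, 81 mm of handle showing. Origin at the shoulder (centre of the handle's underside), z along the axis to the handle: handle top at +97 mm, tip end at -102 mm when not pressed
- tip_point (a point): the very end of the probe's sprung tip, on the probe's axis; it moves with the tip
- probe_tip (a joint): how far the sprung tip is pushed into the stem: 0 = fully out, 0.010 m = hard on its stop; the spring pushes back with 0.4 N at the start of travel and 400 N/m more, so 2.4 N at half way
- vial: the glass vial with a grey stopper, 22 mm across, 48 mm tall; bystander, origin at the centre of its underside
- beaker: the small clear glass beaker, 46 mm across, 60 mm tall, not one of the metal shield cups; bystander, origin at the centre of its underside
- timer: the cream bench timer, 26 x 62 x 46 mm; bystander, origin at the centre of its underside
- heat_block: the black tube block, 68 x 98 x 48 mm; bystander, origin at the centre of its underside
- stamp_black: the black self-inking stamp, 31 x 50 mm, 92 mm tall; bystander, origin at the centre of its underside
There are look-alikes about, which are no part of the job. Leave any blue or orange look-alike of the small_cup alone.

How it is judged (in metres and radians):
On the way, in this order (a step that is already met when the one before it is completed fails the run):
1. the middle cup stands fully down in the shield base's cup, upright and let go (horizontal distance between middle_cup and base_seat below 0.005 m and z of middle_cup in the frame of base_seat below 0.003 m and angle between middle_cup's own z axis and vertical below 0.06 rad and contact force between the fingers and middle_cup below 0.05 N), for 0.2 s.
2. the small cup stands fully down in the middle cup, upright and let go, the middle cup still seated (horizontal distance between middle_cup and base_seat below 0.005 m and z of middle_cup in the frame of base_seat below 0.003 m and angle between each of middle_cup, small_cup's own z axis and vertical below 0.06 rad and horizontal distance between small_cup and middle_cup below 0.005 m and z of small_cup in the frame of middle_cup below 0.006 m and contact force between the fingers and small_cup below 0.05 N), for 0.2 s.
At the end, for the whole second after the job is handed in: Cups nested: fully down within 3 mm, centred within 5 mm, upright within 0.06 rad, not touched by the fingers; probe held in the fingers, still, clear of the stand, upright within 0.105 rad, tip within 6 mm of the ring's centre, pushed in 1.5 to 8.8 mm, pressing on the small cup with 0.5 to 5 N (all of step 2 and contact force between the fingers and middle_cup below 0.05 N and horizontal distance between tip_point and spot below 0.006 m and z of tip_point in the frame of spot below 0.003 m and angle between probe's own z axis and vertical below 0.105 rad and value of joint probe_tip between 0.0015 and 0.0088 m and contact force between probe and small_cup between 0.5 and 5 N and contact force between the fingers and probe above 1 N and contact force between probe and probe_stand below 0.05 N and linear speed of probe below 0.02 m/s); the arm keeps its last pose, push and grip.
It fails at once if the probe is pressed or knocked hard (over 12 N) on the small cup (contact force between probe and small_cup above 12 N).
It fails at once if the middle cup is dropped: it falls free from more than about 2 cm (contact force between anything else and middle_cup below 0.02 N and linear speed of middle_cup above 0.6 m/s).
It fails at once if the small cup is dropped: it falls free from more than about 2 cm (contact force between anything else and small_cup below 0.02 N and linear speed of small_cup above 0.6 m/s).
It fails at once if a bystander is pushed more than 3 cm or knocked over (distance of any of vial, beaker, timer, heat_block, stamp_black from where it was at the start of the episode above 0.03 m or angle between any of vial, beaker, timer, heat_block, stamp_black's own z axis and vertical above 0.5 rad).
It also fails if it takes over 58 s, if anything falls off the work surface, if the arm or the gripper's body presses on something with over 40 N, if the wrist force passes 120 N, or if a joint passes its speed limit or range.

## Working session

There is one attempt and no reset: what is moved stays moved. The work goes in short steps, Python scripts to look and compute and a tool call to move; the robot and the scene stay as the last step left them, time stands still between calls to the robot, and variables do not carry over. Pictures are saved under pics/ and viewed, at most 10 in all, crops included, and the job is handed in when it is done.

Besides the shell and the picture viewer there is one more tool, called after "Call:" in YAML: its name, and indented under it one key for each argument. drive_tool: Moves the arm, as the interface text tells. Its arguments: {"type":"object","properties":{"angular":{"type":"array","items":{"type":"array","items":{"type":"number"}}},"delta_pos":{"type":"array","items":{"type":"array","items":{"type":"number"}}},"gripper":{"type":"array","items":{"type":"number"}},"squeeze":{"type":"number"}},"required":["angular","delta_pos","gripper"]}

```bash
mkdir -p pics; cat > h.py <<'E'
import numpy as np, cv2
from cell import telemetry, eyes, env, models
def rot(o):
    o=np.array(o,float)
    if o.shape==(3,3): return o
    from scipy.spatial.transform import Rotation as R
    return R.from_euler('xyz',o,degrees=True).as_matrix() if o.size==3 else R.from_quat(o).as_matrix()
def ray(p,px,z):
    d=rot(p['orientation'])@np.linalg.inv(p['mtx'])@np.array([px[0],px[1],1.]); o=np.array(p['origin'])
    return o+d*(z-o[2])/d[2]
def proj(p,X):
    c=np.array(p['mtx'])@(rot(p['orientation']).T@(np.array(X)-np.array(p['origin']))); return c[:2]/c[2]
def save(p,n): cv2.imwrite('pics/'+n,cv2.cvtColor(p['pixels'],cv2.COLOR_RGB2BGR))
E
python3 - <<'E'
from h import *
print(telemetry.get_obs(),env.finger_overhang)
for n in ['top','scene']:
    p=eyes.read_camera(n); save(p,n+'.png'); print(n,p['mtx'],p['origin'],p['orientation'])
    for t in ['shield_base','middle_cup','small_cup','probe','probe_stand','vial','beaker','timer','heat_block','stamp_black']:
        print(t,[(round(float(r['p']),2),np.round(r['centre'],1).tolist(),np.round(ray(p,r['centre'],0.04),3).tolist()) for r in models.search_frame(p,t)][:4])
E
```

```text
{'time_s': 0.0, 'qpos': array([76.61148852, 18.4390301 , -4.01600227, 83.1752572 ,  1.29527567,
       78.53894664, -3.26015384]), 'joint_velocities': array([-0.0852038 , -0.04249509,  0.06484572, -0.01427072, -0.11723241,
       -0.03246063, -0.07525811]), 'effort': array([-8.23513310e-04, -4.91282737e+01, -4.04027542e-01, -3.12526989e+01,
       -6.39628479e-02,  4.37894999e-02,  1.86627576e-04]), 'tool_pos': array([ 0.1592383 , -0.6296573 ,  0.23545876]), 'tool_rot': array([-1.79892025e+02,  5.79866142e-03,  1.41986224e+01]), 'force': array([-0.18284902,  0.32415441,  0.45946173]), 'wrist_torque': array([ 0.02935796,  0.02674547, -0.03619169]), 'grasp_force': 0.0, 'grip_width': 0.08674523745275656} 0.014
top [[488.65624208   0.         327.12137872]
 [  0.         488.65624208 199.40131582]
 [  0.           0.           1.        ]] [ 0.40730735 -0.01098984  1.19393099] [-172.78640634    0.84013851  -88.92917023]
shield_base [(0.64, [339.8, 183.8], [0.591, -0.021, 0.04])]
middle_cup [(0.88, [277.6, 254.9], [0.42, 0.123, 0.04]), (0.21, [384.0, 240.8], [0.457, -0.127, 0.04])]
small_
[... 849 characters left out ...]
.04])]
middle_cup [(0.55, [289.3, 261.1], [0.415, 0.127, 0.04]), (0.48, [309.2, 204.4], [0.562, 0.002, 0.04]), (0.28, [230.5, 207.1], [0.64, 0.162, 0.04])]
small_cup [(0.89, [354.5, 225.6], [0.445, -0.043, 0.04]), (0.63, [389.1, 213.8], [0.442, -0.135, 0.04]), (0.62, [406.5, 239.7], [0.354, -0.108, 0.04])]
probe [(0.89, [362.8, 132.6], [0.837, -0.351, 0.04])]
probe_stand [(0.93, [361.6, 179.1], [0.597, -0.172, 0.04])]
vial [(0.75, [320.4, 234.5], [0.455, 0.036, 0.04])]
beaker [(0.94, [236.1, 239.9], [0.523, 0.191, 0.04]), (0.75, [317.7, 233.8], [0.459, 0.039, 0.04])]
timer []
heat_block [(0.69, [244.3, 187.3], [0.705, 0.104, 0.04])]
stamp_black [(0.88, [337.5, 158.8], [0.722, -0.179, 0.04])]
```

View pics/top.png

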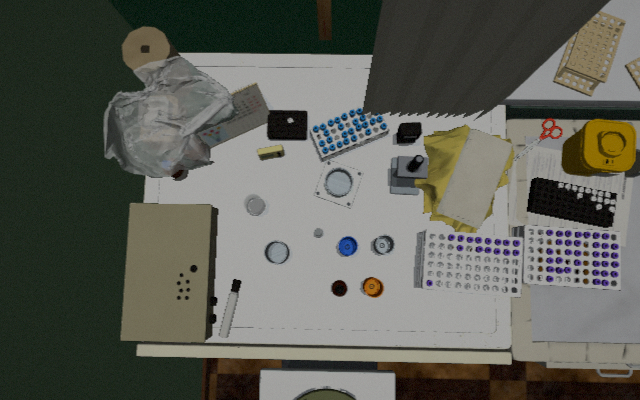

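View pics/scene.png

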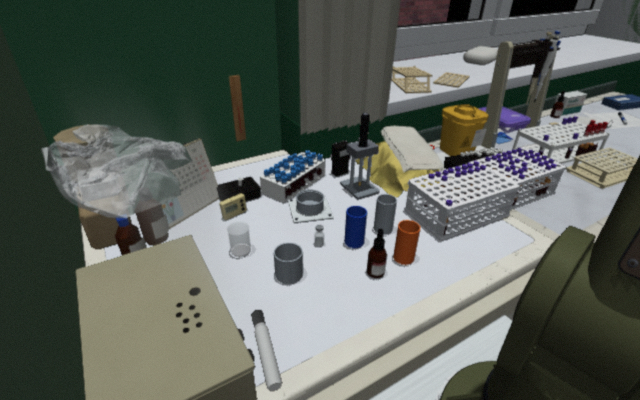

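The top view shows the steel middle cup at (277,253), steel small cup at (383,245), base at (339,184), stand at (409,172) with the probe's handle top at about (420,160), blue cup at (347,246) and orange cup at (372,287). The scene view agrees. Next I'll measure the rims more precisely.

```bash
cat >> h.py <<'E'
def circ(p,c,z,r,n=60):
    a=np.linspace(0,2*np.pi,n,endpoint=False)
    return np.array([proj(p,[c[0]+r*np.cos(t),c[1]+r*np.sin(t),z]) for t in a])
def fitrim(p,c0,z,rs,rad=0.012):
    # maximise edge strength along projected circles (outer r, bore r), common centre
    from scipy.optimize import minimize
    g=cv2.GaussianBlur(cv2.cvtColor(p['pixels'],cv2.COLOR_RGB2GRAY).astype(np.float32),(0,0),0.8)
    m=cv2.magnitude(cv2.Sobel(g,5,1,0),cv2.Sobel(g,5,0,1))
    def s(c):
        v=0
        for r in rs:
            q=circ(p,c,z,r).astype(np.float32); v+=np.minimum(cv2.remap(m,q[:,:1],q[:,1:],1),250).mean()
        return -v
    best=min(((s((c0[0]+i,c0[1]+j)),c0[0]+i,c0[1]+j) for i in np.arange(-rad,rad,.001) for j in np.arange(-rad,rad,.001)))
    return np.array(best[1:]),best[0]
E
python3 - <<'E'
from h import *
p=eyes.read_camera('top')
C={}
for n,px,z,rs in [('mid',(277,253),.058,(.0275,.025)),('small',(383,245),.082,(.022,.0198)),('base',(339,184),.038,(.0345,.0305))]:
    C[n]=fitrim(p,ray(p,px,z),z,rs); print(n,C[n],ray(p,px,z)[:2])
for t in ['middle_cup','small_cup','shield_base']:
    for r in models.cut_out(p,t)[:3]: 
        ys,xs=np.nonzero(r['pixels']); print(t,r['p'],xs.min(),xs.max(),ys.min(),ys.max())
print('probe top',ray(p,(420,160),.209), 'r',)
s=5;o=np.array([250,110]);im=cv2.resize(cv2.cvtColor(p['pixels'],cv2.COLOR_RGB2BGR)[110:310-40,250:410+30],None,fx=s-1,fy=s-1,interpolation=cv2.INTER_CUBIC)
s=4
for n,z,r in [('mid',.058,.0275),('small',.082,.022),('base',.038,.0345)]:
    q=((circ(p,C[n][0],z,r)-o+.5)*s).astype(np.int32); cv2.polylines(im,[q],True,(0,0,255),1)
cv2.imwrite('pics/crop1.png',im)
E
```

```text
mid (array([0.42677172, 0.12603073]), np.float32(-357.22574)) [0.42377172 0.12203073]
small (array([ 0.44884975, -0.12346843]), np.float32(-411.85483)) [ 0.44584975 -0.12046843]
base (array([ 0.59291431, -0.01504179]), np.float32(-288.36777)) [ 0.59091431 -0.01904179]
middle_cup 0.79 264 289 241 263
small_cup 0.75 374 394 235 253
small_cup 0.74 363 383 277 297
small_cup 0.5 339 357 237 255
shield_base 0.81 315 362 161 207
probe top [ 0.61617787 -0.18281891  0.209     ] r
```

View pics/crop1.png

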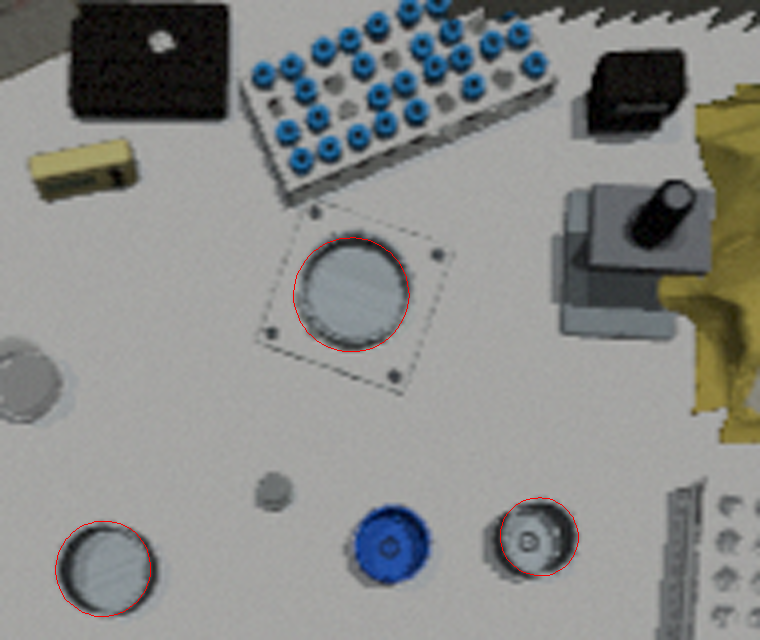

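Call:
drive_tool:
  angular:
    - [0,0,-0.147]
    - [0,0,-0.147]
    - [0,0,-0.147]
    - [0,0,-0.147]
    - [0,0,-0.147]
    - [0,0,-0.147]
    - [0,0,-0.147]
    - [0,0,-0.147]
    - [0,0,-0.147]
    - [0,0,0]
  delta_pos:
    - [0,0,-0.8]
    - [0,0,-0.8]
    - [0,0,-0.8]
    - [0,0,-0.8]
    - [0,0,-0.8]
    - [0,0,-0.8]
    - [0,0,-0.8]
    - [0,0,-0.8]
    - [0,0,-0.8]
    - [0,0,0]
  gripper: [8.7,8.7,8.7,8.7,8.7,8.7,8.7,8.7,8.7,8.7]
  squeeze: 15

```text
time_s: 2.3
tool_pos: [0.1595, -0.6307, 0.3099]
tool_rot: [180.0, 0.1, 90.0]
force: [0.1, 0.1, 0.9]
grip_width: 0.0871
grasp_force: 0.0
```

Call:
drive_tool:
  angular:
    - [0,0,0]
    - [0,0,0]
    - [0,0,0]
    - [0,0,0]
    - [0,0,0]
    - [0,0,0]
    - [0,0,0]
    - [0,0,0]
    - [0,0,0]
    - [0,0,0]
    - [0,0,0]
    - [0,0,0]
    - [0,0,0]
    - [0,0,0]
    - [0,0,0]
    - [0,0,0]
  delta_pos:
    - [3.6,2.2,0]
    - [3.6,2.2,0]
    - [3.6,2.2,0]
    - [3.6,2.2,0]
    - [3.6,2.2,0]
    - [3.6,2.2,0]
    - [3.6,2.2,0]
    - [3.6,2.2,0]
    - [3.6,2.2,0]
    - [3.6,2.2,0]
    - [3.6,2.2,0]
    - [3.6,2.2,0]
    - [3.6,2.2,0]
    - [3.6,2.2,0]
    - [0,0,0]
    - [0,0,0]
  gripper: [8.7,8.7,8.7,8.7,8.7,8.7,8.7,8.7,8.7,8.7,8.7,8.7,8.7,8.7,8.7,8.7]

```text
time_s: 3.9
tool_pos: [0.4674, -0.1254, 0.3082]
tool_rot: [-180.0, 0.0, 90.0]
force: [-0.7, -0.9, -0.8]
grip_width: 0.0872
grasp_force: 0.0
```

```bash
python3 - <<'E'
from h import *
o=telemetry.get_obs(); print(o['time_s'],o['tool_pos'],o['tool_rot'],o['qpos'],o['force'])
p=eyes.read_camera('wrist'); save(p,'w1.png'); print(p['origin'],p['orientation'],p['mtx'])
for q in ['small_cup','middle_cup','shield_base']:
  for r in models.search_frame(p,q): print(q,r['p'],r['centre'],ray(p,r['centre'],.06))
E
```

```text
3.9 [ 0.46744895 -0.12540784  0.30824429] [-1.79972704e+02  2.25140048e-02  8.99901785e+01] [ 57.28652658  -2.61160556 -43.42464953  97.96531989  -1.77636162
  83.95604651  14.06952533] [-0.66411941 -0.93030017 -0.78927484]
[ 0.46856032 -0.0503097   0.45574007] [1.63965056e+02 2.37343244e-02 5.81531649e-02] [[323.17015595   0.         318.40741953]
 [  0.         323.17015595 199.09909501]
 [  0.           0.           1.        ]]
small_cup 0.92 [295.9, 97.5] [ 0.44208482 -0.04054505  0.06      ]
small_cup 0.91 [304.7, 165.6] [ 0.45150802 -0.12094098  0.06      ]
small_cup 0.64 [222.5, 150.7] [ 0.35127942 -0.10265782  0.06      ]
middle_cup 0.29 [512.4, 209.1] [ 0.71784975 -0.17713871  0.06      ]
shield_base 0.9 [416.0, 80.4] [ 0.58082664 -0.02160204  0.06      ]
```

View pics/w1.png

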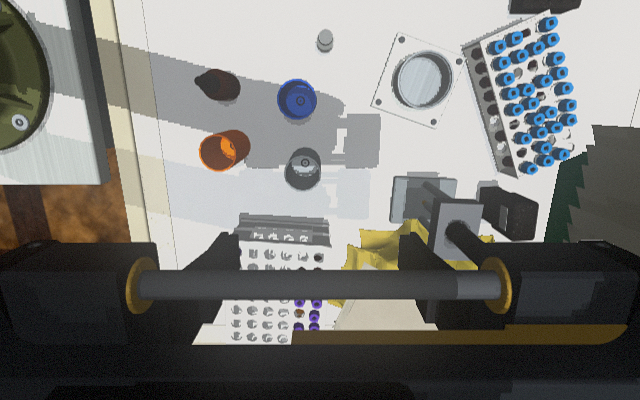

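The wrist view shows the small cup at (303,168) with the stand and probe to its right at (455,225), and the base cup at (422,80). The path is clear. I'll refine here, then hover near the middle cup.

```bash
python3 - <<'E'
from h import *
p=eyes.read_camera('wrist')
for n,c,z,rs in [('small',(.4488,-.1234),.082,(.022,.0198)),('small_o',(.4488,-.1234),.082,(.022,)),('spot',(.4488,-.1234),.003,(.006,)),('base',(.593,-.017),.038,(.0345,.0305)),('base_o',(.593,-.017),.038,(.0345,)),('base_i',(.593,-.017),.038,(.0305,))]:
    print(n,fitrim(p,c,z,rs))
# plate corners by screws eyeballed
im=cv2.resize(cv2.cvtColor(p['pixels'],cv2.COLOR_RGB2BGR)[30:210,270:470],None,fx=4,fy=4,interpolation=cv2.INTER_CUBIC)[:600]
cv2.imwrite('pics/c2.png',im)
E
```

```text
small (array([ 0.4498, -0.1254]), np.float32(-324.8883))
small_o (array([ 0.4498, -0.1254]), np.float32(-174.18915))
spot (array([ 0.4498, -0.1354]), np.float32(-153.66191))
base (array([ 0.595, -0.02 ]), np.float32(-294.0648))
base_o (array([ 0.593, -0.019]), np.float32(-168.07715))
base_i (array([ 0.587, -0.021]), np.float32(-188.26677))
```

View pics/c2.png

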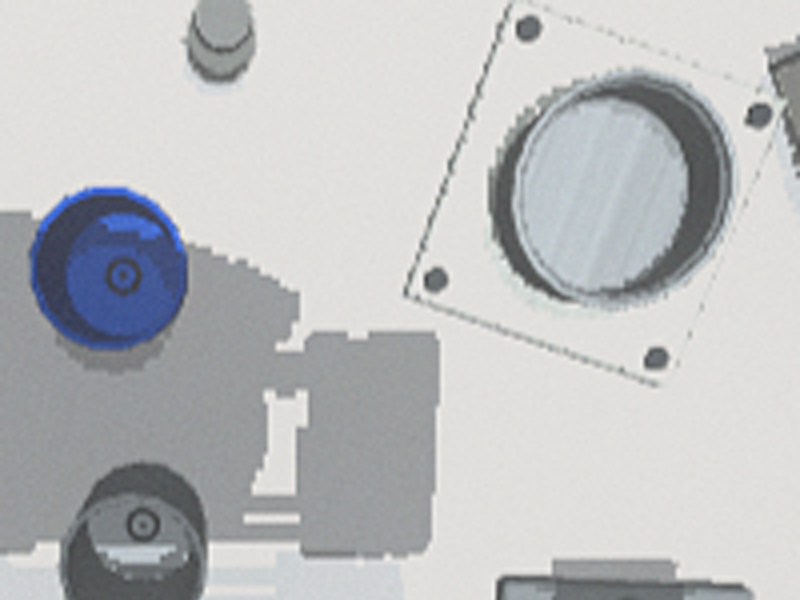

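Call:
drive_tool:
  angular:
    - [0,0,0]
    - [0,0,0]
    - [0,0,0]
    - [0,0,0]
    - [0,0,0]
    - [0,0,0]
    - [0,0,0]
  delta_pos:
    - [4,0,0]
    - [4,0,0]
    - [4,0,0]
    - [4,0,0]
    - [3,0,0]
    - [0,0,0]
    - [0,0,0]
  gripper: [8.7,8.7,8.7,8.7,8.7,8.7,8.7]

```text
time_s: 4.85
tool_pos: [0.4674, 0.0633, 0.3086]
tool_rot: [180.0, 0.1, 90.0]
force: [-0.3, -1.9, 0.3]
grip_width: 0.0869
grasp_force: 0.0
```

```bash
python3 - <<'E'
from h import *
p=eyes.read_camera('wrist'); save(p,'w3.png')
print(telemetry.get_obs()['tool_pos'],proj(p,(.427,.126,.058)),proj(p,(.593,-.017,.038)))
for n,c,z,rs in [('mid',(.427,.126),.058,(.0275,.025)),('mid_o',(.427,.126),.058,(.0275,)),('mid_i',(.427,.126),.058,(.025,))]:
    print(n,fitrim(p,c,z,rs))
for r in models.search_frame(p,'middle_cup'): print(r)
u,v=proj(p,(.427,.126,.058)).astype(int)
cv2.imwrite('pics/c3.png',cv2.resize(cv2.cvtColor(p['pixels'],cv2.COLOR_RGB2BGR)[max(v-50,0):v+50,u-60:u+60],None,fx=5,fy=5,interpolation=cv2.INTER_CUBIC))
print(u-60,max(v-50,0))
E
```

```text
[0.46745561 0.06226926 0.30846557] [283.64109992 116.84420764] [408.76880503 223.6419299 ]
mid (array([0.428, 0.125]), np.float32(-197.48653))
mid_o (array([0.429, 0.125]), np.float32(-119.13866))
mid_i (array([0.427, 0.125]), np.float32(-94.60348))
{'centre': [282.8, 119.6], 'p': 0.55}
223 66
```

View pics/c3.png

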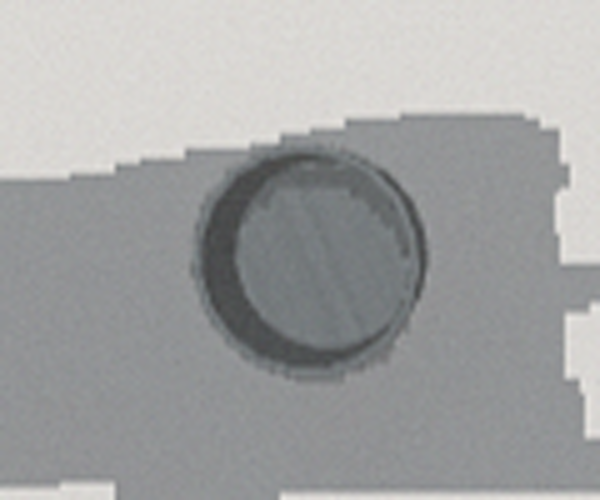

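```bash
python3 - <<'E'
from h import *
from scipy.spatial.transform import Rotation as R
p=dict(origin=[ 0.46856032,-0.0503097,0.45574007],orientation=[163.965056,.0237,.0582],mtx=np.array([[323.17,0,318.407],[0,323.17,199.099],[0,0,1]]))
for x,y,z in [(528,28,.006),(760,115,.006),(656,358,.006),(435,279,.006),(623,188,.038),(142,524,.003)]: print(z,ray(p,(270+x/4-.4,30+y/4-.4),z))
# fresh view of base from here
q=eyes.read_camera('wrist'); t=eyes.read_camera('top')
for c,z,rs in [((.592,-.019),.038,(.0345,)),((.592,-.019),.038,(.0305,)),((.592,-.019),.008,(.0305,)),((.592,-.019),.038,(.0345,.0305))]: print(rs,z,fitrim(q,c,z,rs,.007),fitrim(t,c,z,rs,.007))
for (u,v) in [(316,212),(437,255),(394,377),(271,333)]: print(ray(t,(250+u/4-.4,110+v/4-.4),.006))
E
```

```text
0.006 [0.57353    0.03443963 0.006     ]
0.006 [0.64998542 0.00906969 0.006     ]
0.006 [ 0.62408825 -0.06688566  0.006     ]
0.006 [ 0.54808389 -0.04145029  0.006     ]
0.038 [ 0.59803962 -0.01565835  0.038     ]
0.003 [ 0.44969279 -0.12399347  0.003     ]
(0.0345,) 0.038 (array([ 0.598, -0.019]), np.float32(-165.95726)) (array([ 0.594, -0.017]), np.float32(-208.26051))
(0.0305,) 0.038 (array([ 0.596, -0.015]), np.float32(-140.3667)) (array([ 0.589, -0.016]), np.float32(-176.04207))
(0.0305,) 0.008 (array([ 0.597, -0.015]), np.float32(-187.09909)) (array([ 0.594, -0.017]), np.float32(-161.95668))
(0.0345, 0.0305) 0.038 (array([ 0.596, -0.016]), np.float32(-255.84299)) (array([ 0.598, -0.017]), np.float32(-317.9836))
[0.64915251 0.00729444 0.006     ]
[ 0.62336124 -0.06775955  0.006     ]
[ 0.54722485 -0.04228595  0.006     ]
[0.57313741 0.03353399 0.006     ]
```

Call:
drive_tool:
  angular:
    - [0,0,0]
    - [0,0,0]
    - [0,0,0]
    - [0,0,0]
    - [0,0,0]
    - [0,0,0]
    - [0,0,0]
    - [0,0,0]
    - [0,0,0]
    - [0,0,0]
  delta_pos:
    - [3.1,-1.95,0]
    - [3.1,-1.95,0]
    - [0,0,4]
    - [0,0,4]
    - [0,0,4]
    - [0,0,4]
    - [0,0,3]
    - [0,0,2]
    - [0,0,0]
    - [0,0,0]
  gripper: [8.7,8.7,8.7,8.7,8.7,8.7,8.7,8.7,8.7,8.7]

```text
time_s: 6.05
tool_pos: [0.4286, 0.1255, 0.0988]
tool_rot: [-180.0, -0.1, 89.9]
force: [0.7, -0.3, 0.2]
grip_width: 0.0869
grasp_force: 0.0
```

```bash
python3 - <<'E'
from h import *
p=eyes.read_camera('wrist'); save(p,'w4.png')
print(telemetry.get_obs()['tool_pos'],proj(p,(.4285,.1245,.058)))
for rs in [(.0275,.025),(.0275,),(.025,)]: print(fitrim(p,(.4285,.1245),.058,rs,.006))
E
```

```text
[0.42933952 0.1256353  0.09950854] [316.40077574 232.96222348]
(array([0.4265, 0.1245]), np.float32(-182.76633))
(array([0.4265, 0.1255]), np.float32(-122.307686))
(array([0.4265, 0.1225]), np.float32(-94.02573))
```

View pics/w4.png

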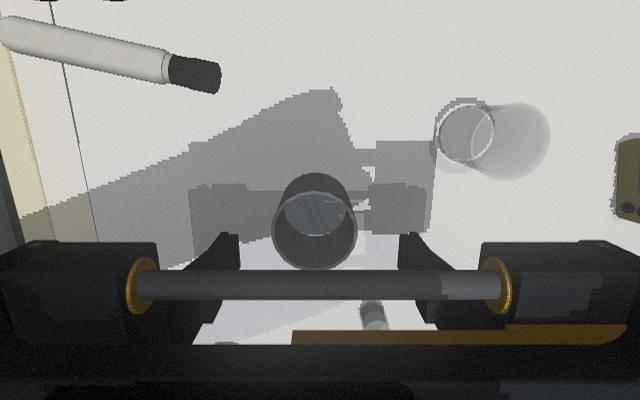

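The wrist view shows the middle cup centred between the open fingers with its rim centre at about (315,231). The beaker is well clear at (495,140). I'll descend and grip.

Call:
drive_tool:
  angular:
    - [0,0,0]
    - [0,0,0]
    - [0,0,0]
    - [0,0,0]
    - [0,0,0]
    - [0,0,0]
    - [0,0,0]
    - [0,0,0]
    - [0,0,0]
    - [0,0,0]
    - [0,0,0]
  delta_pos:
    - [0,-0.15,2]
    - [0,0,2]
    - [0,0,1.1]
    - [0,0,0]
    - [0,0,0]
    - [0,0,0]
    - [0,0,0]
    - [0,0,0]
    - [0,0,0]
    - [0,0,0]
    - [0,0,0]
  gripper: [8.7,8.7,8.7,7.5,6.5,5,5,5,5,5,5]
  squeeze: 15

```text
time_s: 7.2
tool_pos: [0.427, 0.1257, 0.048]
tool_rot: [-180.0, 0.0, 90.0]
force: [-1.9, -1.3, 6.1]
grip_width: 0.0538
grasp_force: 15.0
```

Call:
drive_tool:
  angular:
    - [0,0,0]
    - [0,0,0]
    - [0,0,0]
    - [0,0,0]
    - [0,0,0]
    - [0,0,0]
  delta_pos:
    - [0,0,-2]
    - [0,0,-3]
    - [0,0,-3]
    - [0,0,-2]
    - [0,0,0]
    - [0,0,0]
  gripper: [5,5,5,5,5,5]

```text
time_s: 7.8
tool_pos: [0.4268, 0.1253, 0.1471]
tool_rot: [180.0, 0.1, 90.0]
force: [0.0, -0.0, -1.2]
grip_width: 0.054
grasp_force: 15.0
```

```bash
python3 - <<'E'
from h import *
p=eyes.read_camera('wrist'); save(p,'w5.png')
o=telemetry.get_obs();t=o['tool_pos'];print(o)
for z in (.010,.009): 
  for rs in [(.0275,.025),(.0275,),(.025,)]: print(z,fitrim(p,t[:2],t[2]+z,rs,.008)[0]-t[:2])
print(proj(p,(t[0],t[1],t[2]+.01)))
im=cv2.cvtColor(p['pixels'],cv2.COLOR_RGB2BGR)[150:300,220:420]
cv2.imwrite('pics/c5.png',cv2.resize(im,None,fx=4,fy=4,interpolation=cv2.INTER_CUBIC))
E
```

```text
{'time_s': 7.85, 'qpos': array([ 49.61368992,  -1.96929832, -67.19084272, 115.69043753,
        -1.98837987,  65.16696029, -16.74247822]), 'joint_velocities': array([-0.17271498,  0.9805191 ,  0.04433819,  0.55837224, -0.17514651,
        0.1148755 ,  0.10866225]), 'effort': array([ 4.39800485e-02, -1.15321559e+01,  8.19934532e-01, -3.01916635e+01,
       -7.89934373e-02, -3.38773825e-02,  1.19021388e-03]), 'tool_pos': array([0.4262187 , 0.12537732, 0.14652856]), 'tool_rot': array([-1.79926495e+02,  3.46024308e-02,  8.99847067e+01]), 'force': array([-0.57729177,  0.72780071, -1.98042342]), 'wrist_torque': array([-0.07335316, -0.0871334 ,  0.00624983]), 'grasp_force': 15.000084899756985, 'grip_width': 0.05383754659271353}
0.01 [ 0.002 -0.001]
0.01 [ 0.002 -0.001]
0.01 [ 0.002 -0.004]
0.009 [ 0.002 -0.002]
0.009 [ 0.002 -0.002]
0.009 [ 0.002 -0.004]
[314.77334479 270.65287108]
```

View pics/c5.png

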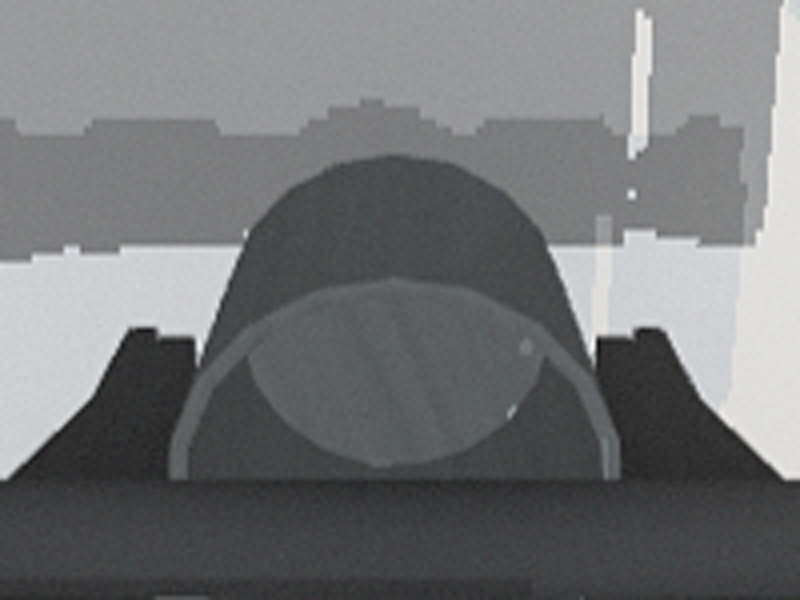

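```bash
python3 - <<'E'
from h import *
p=eyes.read_camera('wrist'); t=telemetry.get_obs()['tool_pos']
for dx,dy,z,tag in [(0,.0275,.010,'rim rear: saw 318.5,219.5'),(0,.0275,-.048,'bottom rear: saw 318,188.7'),(.0275,.0,.01,'R'),(-.0275,0,.01,'L')]:
    print(tag,proj(p,(t[0]+dx,t[1]+dy,t[2]+z)))
q=eyes.read_camera('top')
for z in (0,.05): print(ray(q,(322.5,161),z),ray(q,(250+240/4,110+85/4),z),ray(q,(250+550/4,110+90/4),z))
s=eyes.read_camera('scene')
for tgt in ['middle_cup','shield_base']:
  for r in models.cut_out(s,tgt)[:2]:
    ys,xs=np.nonzero(r['pixels']); print(tgt,r['p'],r['centre'],xs.min(),xs.max(),ys.min(),ys.max())
print(proj(s,t+[0,0,.01]),proj(s,t+[0,0,-.048]),proj(s,(.598,-.0165,.038)),proj(s,(.598,-.0165,.02)))
E
```

```text
rim rear: saw 318.5,219.5 [315.3375354  215.91015596]
bottom rear: saw 318,188.7 [316.30027206 185.49879254]
R [373.49972652 270.94906122]
L [257.39201771 270.78407481]
[0.65418645 0.02263781 0.        ] [0.72966396 0.0555101  0.        ] [ 0.7293114  -0.13855995  0.        ]
[0.64384753 0.02122954 0.05      ] [0.71616416 0.05272518 0.05      ] [ 0.71582636 -0.13321751  0.05      ]
middle_cup 0.58 [283.6, 227.0] 270 303 204 243
shield_base 0.72 [389.6, 210.8] 375 396 195 234
shield_base 0.59 [318.4, 216.7] 303 332 207 221
[285.27266813 206.97143048] [286.37842332 233.3259898 ] [308.4472121  195.59266627] [308.45643495 201.85056266]
```

Call:
drive_tool:
  angular:
    - [0,0,0]
    - [0,0,0]
    - [0,0,0]
    - [0,0,0]
    - [0,0,0]
    - [0,0,0]
    - [0,0,0]
    - [0,0,0]
  delta_pos:
    - [-2.35,2.86,0]
    - [-2.35,2.86,0]
    - [-2.35,2.86,0]
    - [-2.35,2.86,0]
    - [-2.35,2.86,0]
    - [-2.35,2.86,0]
    - [0,0,2]
    - [0,0,0]
  gripper: [5,5,5,5,5,5,5,5]

```text
time_s: 8.9
tool_pos: [0.5969, -0.016, 0.1239]
tool_rot: [-179.6, -0.1, 89.9]
force: [-1.7, -0.5, -1.8]
grip_width: 0.0538
grasp_force: 15.0
```

```bash
python3 - <<'E'
from h import *
s=eyes.read_camera('scene'); w=eyes.read_camera('wrist'); save(w,'w6.png')
t=telemetry.get_obs()['tool_pos']; print(t)
a=cv2.cvtColor(s['pixels'],cv2.COLOR_RGB2BGR)[130:230,250:370]
b=cv2.cvtColor(w['pixels'],cv2.COLOR_RGB2BGR)[150:280,220:420]
a=cv2.resize(a,(480,400),interpolation=cv2.INTER_CUBIC); b=cv2.resize(b,(300,195),interpolation=cv2.INTER_CUBIC)
c=np.zeros((400,790,3),np.uint8); c[:,:480]=a; c[:195,485:785]=b; cv2.imwrite('pics/c6.png',c)
print(proj(s,t),proj(s,t-[0,0,.048]),proj(s,(.598,-.0155,.038)),proj(s,(.598,-.0155,.006)))
E
```

```text
[ 0.59751348 -0.0141516   0.12666831]
[307.59633304 163.00158136] [307.64707921 181.28614967] [308.08180936 195.7038361 ] [308.10498164 206.74022773]
```

View pics/c6.png

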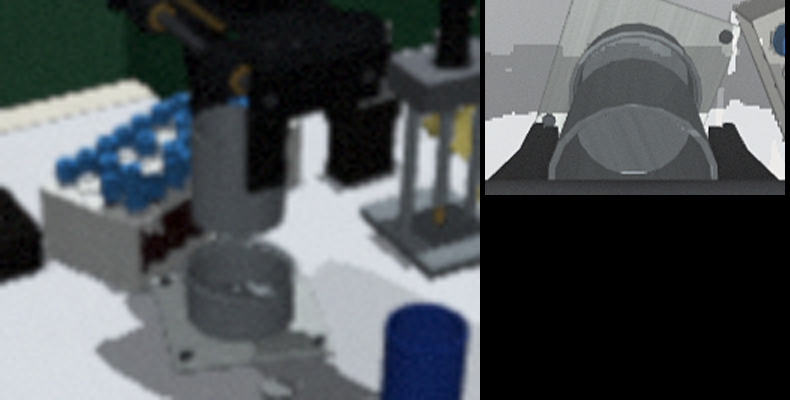

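Call:
drive_tool:
  angular:
    - [0,0,0]
    - [0,0,0]
    - [0,0,0]
    - [0,0,0]
    - [0,0,0]
    - [0,0,0]
    - [0,0,0]
    - [0,0,0]
  delta_pos:
    - [-0.05,0,2]
    - [0,0,1.5]
    - [0,0,0.5]
    - [0,0,0.5]
    - [0,0,0.5]
    - [0,0,0.5]
    - [0,0,0.5]
    - [0,0,0]
  gripper: [5,5,5,5,5,5,5,5]

```text
time_s: 9.8
tool_pos: [0.5981, -0.0158, 0.0668]
tool_rot: [-179.9, 0.0, 90.0]
force: [-0.4, -0.5, -2.1]
grip_width: 0.0542
grasp_force: 15.0
```

Call:
drive_tool:
  angular:
    - [0,0,0]
    - [0,0,0]
    - [0,0,0]
    - [0,0,0]
    - [0,0,0]
  delta_pos:
    - [0,0,0.4]
    - [0,0,0.3]
    - [0,0,0.2]
    - [0,0,0.15]
    - [0,0,0]
  gripper: [5,5,5,5,5]

```text
time_s: 10.3
tool_pos: [0.5984, -0.016, 0.0568]
tool_rot: [-180.0, 0.0, 90.0]
force: [-1.2, -1.3, -1.7]
grip_width: 0.0539
grasp_force: 15.0
```

Call:
drive_tool:
  angular:
    - [0,0,0]
    - [0,0,0]
    - [0,0,0]
    - [0,0,0]
  delta_pos:
    - [0,0,0.1]
    - [0,0,0.1]
    - [0,0,0]
    - [0,0,0]
  gripper: [5,5,5,5]

```text
time_s: 10.7
tool_pos: [0.5985, -0.0162, 0.056]
tool_rot: [-180.0, 0.1, 90.0]
force: [-3.8, -2.4, 7.4]
grip_width: 0.0537
grasp_force: 15.0
```

Call:
drive_tool:
  angular:
    - [0,0,0]
    - [0,0,0]
    - [0,0,0]
    - [0,0,0]
    - [0,0,0]
    - [0,0,0]
    - [0,0,0]
    - [0,0,0]
    - [0,0,0]
    - [0,0,0]
    - [0,0,0]
  delta_pos:
    - [0,0,0]
    - [0,0,0]
    - [0,0,0]
    - [0,0,0]
    - [0,0,-2]
    - [0,0,-4]
    - [0,0,-4]
    - [0,0,-4]
    - [0,0,-4]
    - [0,0,0]
    - [0,0,0]
  gripper: [5.8,6.3,6.5,6.5,6.5,6.5,8.7,8.7,8.7,8.7,8.7]

```text
time_s: 11.8
tool_pos: [0.599, -0.0155, 0.2358]
tool_rot: [179.9, 0.0, 90.0]
force: [-0.6, -0.9, -0.4]
grip_width: 0.0858
grasp_force: 0.0
```

```bash
python3 - <<'E'
from h import *
s=eyes.read_camera('scene'); w=eyes.read_camera('wrist'); save(s,'s7.png'); save(w,'w7.png')
t=telemetry.get_obs(); print(t['tool_pos'],t['tool_rot'],t['force'],t['time_s'])
for rs,z in [((.0275,),.066),((.025,),.066),((.0275,.025),.066),((.0345,),.038)]: print(z,fitrim(w,(.598,-.016),z,rs,.008))
for n,p in (('s',s),('w',w)):
  for r in models.cut_out(p,'middle_cup')[:2]:
    ys,xs=np.nonzero(r['pixels']); print(n,r['p'],r['centre'],xs.min(),xs.max(),ys.min(),ys.max())
print(proj(s,(.598,-.016,.066)),proj(s,(.598,-.016,.038)),proj(w,(.598,-.016,.066)))
E
```

```text
[ 0.59779971 -0.01584804  0.23371626] [-1.79885867e+02  8.94200915e-03  9.00043006e+01] [ 0.02085349 -0.71340962 -1.05164687] 11.9
0.066 (array([ 0.602, -0.015]), np.float32(-118.42716))
0.066 (array([ 0.6  , -0.018]), np.float32(-112.79095))
0.066 (array([ 0.599, -0.017]), np.float32(-220.1619))
0.038 (array([ 0.598, -0.017]), np.float32(-157.7758))
s 0.75 [310.2, 190.6] 297 320 181 204
[308.24667123 185.63825165] [308.2645551  195.64823768] [317.15941636 184.32318527]
```

Call:
drive_tool:
  angular:
    - [0,0,0]
    - [0,0,0]
    - [0,0,0]
    - [0,0,0]
    - [0,0,0]
    - [0,0,0]
    - [0,0,0]
    - [0,0,0]
    - [0,0,0]
  delta_pos:
    - [-2.17,-2.98,0]
    - [-2.17,-2.98,0]
    - [-2.17,-2.98,0]
    - [-2.17,-2.98,0]
    - [-2.17,-2.98,0]
    - [0,0,4]
    - [0,0,3]
    - [0,0,0]
    - [0,0,0]
  gripper: [8.7,8.7,8.7,8.7,8.7,8.7,8.7,8.7,8.7]

```text
time_s: 12.9
tool_pos: [0.4493, -0.1237, 0.1649]
tool_rot: [-179.9, -0.1, 90.0]
force: [0.4, -0.7, -0.2]
grip_width: 0.0874
grasp_force: 0.0
```

```bash
python3 - <<'E'
from h import *
w=eyes.read_camera('wrist'); save(w,'w8.png')
t=telemetry.get_obs(); print(t['tool_pos'],t['time_s'])
for rs,z in [((.022,),.082),((.0198,),.082),((.022,.0198),.082)]: print(z,fitrim(w,(.449,-.124),z,rs,.006))
print(proj(w,(.449,-.124,.082)))
for r in models.cut_out(w,'small_cup')[:3]:
    ys,xs=np.nonzero(r['pixels']); print(r['p'],r['centre'],xs.min(),xs.max(),ys.min(),ys.max())
q=np.array([circ(w,(.449,-.124),.082,.022)]); print(q[0].min(0),q[0].max(0))
E
```

```text
[ 0.45022473 -0.12379933  0.1658202 ] 12.95
0.082 (array([ 0.449, -0.126]), np.float32(-176.0241))
0.082 (array([ 0.449, -0.128]), np.float32(-130.82365))
0.082 (array([ 0.449, -0.127]), np.float32(-278.9979))
[316.64045015 211.15373203]
0.9 [309.6, 98.1] 278 339 65 130
0.88 [318.4, 205.6] 289 344 168 240
[287.30443155 182.52814196] [345.97828671 238.38924273]
```

Call:
drive_tool:
  angular:
    - [0,0,0]
    - [0,0,0]
    - [0,0,0]
    - [0,0,0]
    - [0,0,0]
    - [0,0,0]
    - [0,0,0]
    - [0,0,0]
    - [0,0,0]
    - [0,0,0]
    - [0,0,0]
    - [0,0,0]
    - [0,0,0]
  delta_pos:
    - [-0.05,-0.1,3]
    - [0,0,3]
    - [0,0,2]
    - [0,0,1.1]
    - [0,0,0]
    - [0,0,0]
    - [0,0,0]
    - [0,0,0]
    - [0,0,0]
    - [0,0,0]
    - [0,0,0]
    - [0,0,0]
    - [0,0,0]
  gripper: [8.7,8.7,8.7,8.7,8.7,7.5,6.5,5.5,4,4,4,4,4]
  squeeze: 15

```text
time_s: 14.3
tool_pos: [0.4484, -0.1248, 0.0741]
tool_rot: [-180.0, 0.0, 90.0]
force: [-0.5, -0.9, 1.6]
grip_width: 0.0437
grasp_force: 15.0
```

Call:
drive_tool:
  angular:
    - [0,0,0]
    - [0,0,0]
    - [0,0,0]
    - [0,0,0]
    - [0,0,0]
    - [0,0,0]
  delta_pos:
    - [0,0,-2]
    - [0,0,-3]
    - [0,0,-3]
    - [0,0,-3]
    - [0,0,0]
    - [0,0,0]
  gripper: [4,4,4,4,4,4]

```text
time_s: 14.9
tool_pos: [0.4485, -0.125, 0.184]
tool_rot: [180.0, 0.1, 90.0]
force: [-0.6, -0.3, -0.9]
grip_width: 0.0442
grasp_force: 15.0
```

```bash
python3 - <<'E'
from h import *
w=eyes.read_camera('wrist'); save(w,'w9.png')
t=telemetry.get_obs()['tool_pos']; print(t)
g=cv2.cvtColor(w['pixels'],cv2.COLOR_RGB2GRAY)
for r in models.cut_out(w,'small_cup')[:3]:
    ys,xs=np.nonzero(r['pixels']); print(r['p'],r['centre'],xs.min(),xs.max(),ys.min(),ys.max())
for rs in [(.022,),(.0198,),(.022,.0198)]: print(fitrim(w,t[:2],t[2]+.008,rs,.006)[0]-t[:2])
print(circ(w,t[:2],t[2]+.008,.022).min(0),circ(w,t[:2],t[2]-.074,.022).min(0))
E
```

```text
[ 0.44780766 -0.12469737  0.18319146]
0.8 [202.6, 170.7] 166 243 139 201
0.76 [312.3, 95.4] 282 339 65 125
[ 0.002 -0.002]
[ 0.002 -0.004]
[ 0.002 -0.002]
[268.97994359 225.08769367] [285.56464509 183.92802814]
```

Call:
drive_tool:
  angular:
    - [0,0,0]
    - [0,0,0]
    - [0,0,0]
    - [0,0,0]
    - [0,0,0]
    - [0,0,0]
    - [0,0,0]
    - [0,0,0]
  delta_pos:
    - [2.18,3,0]
    - [2.18,3,0]
    - [2.18,3,0]
    - [2.18,3,0]
    - [2.18,3,0]
    - [0,0,1]
    - [0,0,1]
    - [0,0,0]
  gripper: [4,4,4,4,4,4,4,4]

```text
time_s: 15.8
tool_pos: [0.5962, -0.0167, 0.1609]
tool_rot: [-179.7, 0.0, 90.0]
force: [-1.2, 0.3, -1.9]
grip_width: 0.0436
grasp_force: 15.0
```

```bash
python3 - <<'E'
from h import *
s=eyes.read_camera('scene'); w=eyes.read_camera('wrist'); save(w,'w10.png')
t=telemetry.get_obs()['tool_pos']; print(t)
a=cv2.cvtColor(s['pixels'],cv2.COLOR_RGB2BGR)[120:220,260:360]
b=cv2.cvtColor(w['pixels'],cv2.COLOR_RGB2BGR)[150:280,260:380]
c=np.zeros((590,799,3),np.uint8); c[:390,:390]=cv2.resize(a,(390,390),interpolation=cv2.INTER_CUBIC); c[:433,395:795]=cv2.resize(b,(400,433),interpolation=cv2.INTER_CUBIC); cv2.imwrite('pics/c10.png',c)
for z in (.066,): print(fitrim(w,(.598,-.016),z,(.0275,.025),.006))
E
```

```text
[ 0.59743002 -0.01721177  0.16309526]
(array([ 0.599, -0.018]), np.float32(-118.92373))
```

View pics/c10.png

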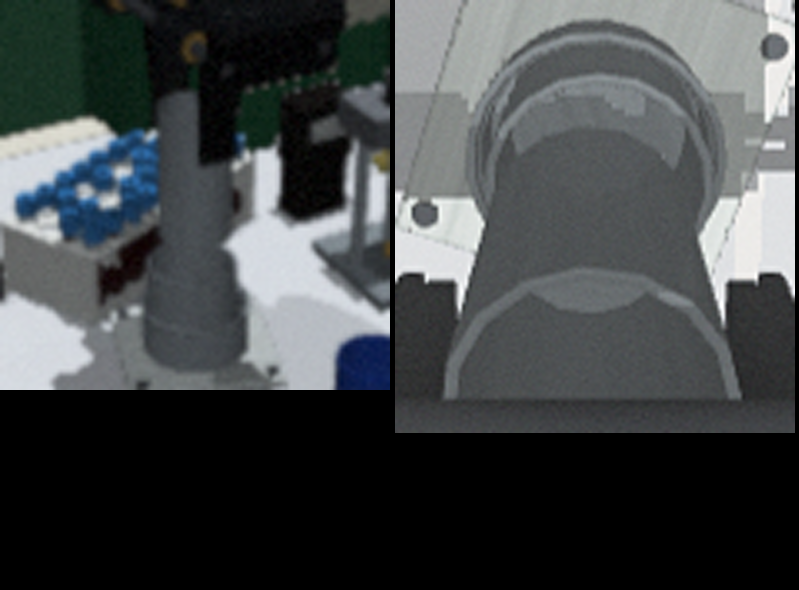

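The last picture shows the middle cup seated in the base, with the small cup above it and aligned to within about a millimetre: axis at column 195 against 192 in the scene crop, and 597 against 600 in the wrist crop. I'll lower it now.

Call:
drive_tool:
  angular:
    - [0,0,0]
    - [0,0,0]
    - [0,0,0]
    - [0,0,0]
    - [0,0,0]
    - [0,0,0]
    - [0,0,0]
    - [0,0,0]
    - [0,0,0]
  delta_pos:
    - [0.03,0.05,1]
    - [0,0,1]
    - [0,0,0.5]
    - [0,0,0.5]
    - [0,0,0.5]
    - [0,0,0.5]
    - [0,0,0.5]
    - [0,0,0.5]
    - [0,0,0]
  gripper: [4,4,4,4,4,4,4,4,4]

```text
time_s: 16.8
tool_pos: [0.5985, -0.0154, 0.1132]
tool_rot: [-179.9, -0.0, 90.0]
force: [0.5, -0.1, -0.9]
grip_width: 0.0437
grasp_force: 15.0
```

Call:
drive_tool:
  angular:
    - [0,0,0]
    - [0,0,0]
    - [0,0,0]
    - [0,0,0]
    - [0,0,0]
    - [0,0,0]
  delta_pos:
    - [0,0,0.7]
    - [0,0,0.7]
    - [0,0,0.6]
    - [0,0,0.4]
    - [0,0,0.2]
    - [0,0,0]
  gripper: [4,4,4,4,4,4]

```text
time_s: 17.4
tool_pos: [0.5988, -0.0153, 0.0877]
tool_rot: [-180.0, -0.0, 90.0]
force: [0.4, 0.7, -1.1]
grip_width: 0.0439
grasp_force: 15.0
```

Call:
drive_tool:
  angular:
    - [0,0,0]
    - [0,0,0]
    - [0,0,0]
    - [0,0,0]
  delta_pos:
    - [0,0,0.1]
    - [0,0,0.1]
    - [0,0,0.08]
    - [0,0,0]
  gripper: [4,4,4,4]

```text
time_s: 17.8
tool_pos: [0.599, -0.0154, 0.0852]
tool_rot: [180.0, 0.0, 90.0]
force: [-0.2, -0.5, -0.6]
grip_width: 0.0437
grasp_force: 15.0
```

Call:
drive_tool:
  angular:
    - [0,0,0]
    - [0,0,0]
    - [0,0,0]
  delta_pos:
    - [0,0,0.08]
    - [0,0,0]
    - [0,0,0]
  gripper: [4,4,4]

```text
time_s: 18.1
tool_pos: [0.5991, -0.0153, 0.0851]
tool_rot: [180.0, 0.0, 90.0]
force: [-2.5, -0.5, 5.7]
grip_width: 0.0438
grasp_force: 15.0
```

Call:
drive_tool:
  angular:
    - [0,0,0]
    - [0,0,0]
    - [0,0,0]
    - [0,0,0]
    - [0,0,0]
    - [0,0,0]
    - [0,0,0]
    - [0,0,0]
    - [0,0,0]
    - [0,0,0]
    - [0,0,0]
    - [0,0,0]
  delta_pos:
    - [0,0,0]
    - [0,0,0]
    - [0,0,0]
    - [0,0,0]
    - [0,0,-2]
    - [0,0,-4]
    - [0,0,-4]
    - [0,0,-4]
    - [0,0,-4]
    - [0,0,-3]
    - [0,0,0]
    - [0,0,0]
  gripper: [4.8,5.5,6,6,6,6,6,6,6,6,6,6]

```text
time_s: 19.3
tool_pos: [0.5991, -0.0153, 0.2946]
tool_rot: [180.0, 0.0, 90.0]
force: [0.3, 0.5, -0.3]
grip_width: 0.0598
grasp_force: 0.0
```

```bash
python3 - <<'E'
from h import *
w=eyes.read_camera('wrist'); tp=eyes.read_camera('top'); s=eyes.read_camera('scene')
t=telemetry.get_obs(); print(t['tool_pos'],t['time_s'],t['force'])
for z,rs,c in [(.093,(.022,.0198),(.598,-.016)),(.066,(.0275,.025),(.598,-.016)),(.014,(.006,),(.598,-.016))]: print(z,fitrim(w,c,z,rs,.006))
for n,p in (('w',w),('s',s),('t',tp)):
  for tgt in ('probe','probe_stand','small_cup'):
    for r in models.cut_out(p,tgt)[:3]:
      m=r['pixels'];ys,xs=np.nonzero(m); top=xs[ys<=ys.min()+3].mean()
      print(n,tgt,round(r['p'],2),np.round(r['centre'],1),xs.min(),xs.max(),ys.min(),ys.max(),top)
      if n=='s' and tgt=='probe': 
        for y in range(ys.min(),ys.max()+1,4): print(y,xs[ys==y].min(),xs[ys==y].max())
for z in (.128,.17,.209): print(z,proj(s,(.616,-.183,z)),proj(tp,(.616,-.183,z)),proj(w,(.616,-.183,z)))
E
```

```text
[ 0.59829329 -0.01568503  0.29279187] 19.45 [ 0.30842717  0.25943468 -0.86364256]
0.093 (array([ 0.6  , -0.017]), np.float32(-240.86285))
0.066 (array([ 0.599, -0.018]), np.float32(-237.65775))
0.014 (array([ 0.6  , -0.017]), np.float32(-148.54492))
w probe 0.68 [333.4 321.5] 326 344 317 329 335.1132075471698
w probe_stand 0.57 [333.9 269.9] 301 362 250 329 325.0
w probe_stand 0.53 [320.6 175.8] 299 336 154 197 318.3333333333333
w small_cup 0.88 [133.5 232.6] 95 161 209 246 145.11475409836066
w small_cup 0.85 [193.2 191.2] 166 221 168 215 205.1818181818182
w small_cup 0.68 [318.8 176. ] 299 336 154 196 317.04761904761904
s probe 0.86 [360.9 139.7] 359 369 113 181 365.2916666666667
113 364 366
117 362 369
121 362 368
125 362 368
129 361 368
133 360 368
137 360 367
141 359 367
145 360 366Traceback (most recent call last):
  File "<stdin>", line 11, in <module>
    return umr_minimum(a, axis, None, out, keepdims, initial, where)
ValueError: zero-size array to reduction operation minimum which has no identity
```

```bash
python3 - <<'E'
from h import *
from scipy.optimize import least_squares
tp=eyes.read_camera('top'); s=eyes.read_camera('scene'); w=eyes.read_camera('wrist')
for r in models.cut_out(tp,'probe')[:2]:
    ys,xs=np.nonzero(r['pixels']); print('t',r['p'],r['centre'],xs.min(),xs.max(),ys.min(),ys.max())
print('top ray',ray(tp,(418.9,157.6),.209))
# carrier corners in top crop (z .128)
C=[ray(tp,(250+u/4-.4,110+v/4-.4),.128) for u,v in [(594,184),(713,190),(708,272),(588,266)]]
print('carrier',np.round(C,4),np.mean(C,0))
# best xy from scene handle edges rows + top pixel
f=lambda q:np.r_[[np.interp(y,[proj(s,(q[0],q[1],z))[1] for z in (.209,.13)],[proj(s,(q[0],q[1],z))[0] for z in (.209,.13)])-x for y,x in [(121,365),(129,364.5),(137,363.5),(141,363)]],(proj(tp,(q[0],q[1],.209))-[418.9,157.6])]
q=least_squares(f,[.616,-.183]); print(q.x,f(q.x))
for z in (.128,.17,.209): print(z,proj(s,(*q.x,z)),proj(tp,(*q.x,z)),proj(w,(*q.x,z)))
g=cv2.cvtColor(tp['pixels'],cv2.COLOR_RGB2GRAY)
print(g[152:166,412:428])
E
```

```text
t 0.66 [413.8, 163.9] 408 423 155 171
t 0.52 [413.1, 176.7] 398 428 156 194
top ray [ 0.62115019 -0.18059767  0.209     ]
carrier [[ 0.6425 -0.1485  0.128 ]
 [ 0.6402 -0.2143  0.128 ]
 [ 0.5941 -0.2113  0.128 ]
 [ 0.5963 -0.1453  0.128 ]] [ 0.61828046 -0.17984455  0.128     ]
[ 0.61913161 -0.18308347] [-0.54563439 -0.71525326 -0.38487213 -0.21968156  1.22218395  0.98575435]
0.128 [362.56763214 143.54098338] [413.7464121 166.2167271] [335.155195   328.02392401]
0.17 [363.88901116 127.75434306] [416.92931172 162.40720869] [337.18806405 355.31503208]
0.209 [365.17610013 112.37736932] [420.12218395 158.58575435] [339.58188845 387.45193767]
[[193 190 192 190 190 191 191 191 192 190 193 192 192 165  92 102]
 [191 191 193 193 191 190 193 192 192 191 191 192 191 191 165 102]
 [192 191 191 189 184 181 182 185 182 188 191 190 192 192 162  91]
 [190 191 191 157  74  12  22  34  68 138 188 191 189 190 191 164]
 [161 171 145  76  18  52  80  95  84  50 121 184 187 187 189 162]
 [119  98  47  14  64 106 119 118 116 102  69 102 136 136 142 160]
 [108  71   2  30  85 118 118 120 120 111  80  59 101 121 119 126]
 [ 94  25  13  27  82 119 121 119 119 123  96  58 103 121 118 127]
 [ 27  10   4  22  66 107 117 120 117 102  58  58 104 123 118 128]
 [  5   3   7  11  25  66  99 114  98  51  25  81 121 116 119 129]
 [  9   3  12  10  10   9  27  30  26  19  46  95 120 120 117 135]
 [  1   5   3   7   9  13  17   8   6  35  85 120 117 119 118 135]
 [ 12   7   9   9  10  11   7   3  27  83 118 121 119 120 119 131]
 [  4   8   2   8   2  10  17  21  59 105 120 122 120 120 122 114]]
```

Call:
drive_tool:
  angular:
    - [0,0,0]
    - [0,0,0]
    - [0,0,0]
    - [0,0,0]
    - [0,0,0]
    - [0,0,0]
    - [0,0,0]
    - [0,0,0]
  delta_pos:
    - [-3.3,0.4,0]
    - [-3.3,0.4,0]
    - [-3.3,0.4,0]
    - [-3.3,0.4,0]
    - [-3.35,0.4,0]
    - [0,0,3]
    - [0,0,0]
    - [0,0,0]
  gripper: [6,6,6,6,6,6,6,6]

```text
time_s: 20.65
tool_pos: [0.6187, -0.1799, 0.2644]
tool_rot: [-179.9, -0.1, 90.1]
force: [-0.6, 0.1, 0.6]
grip_width: 0.0602
grasp_force: 0.0
```

```bash
python3 - <<'E'
from h import *
w=eyes.read_camera('wrist'); save(w,'w11.png'); s=eyes.read_camera('scene')
t=telemetry.get_obs(); print(t['tool_pos'],t['tool_rot'])
for n,p in(('w',w),('s',s)):
 for tgt in('probe','probe_stand'):
  for r in models.cut_out(p,tgt)[:2]:
    m=r['pixels'];ys,xs=np.nonzero(m); print(n,tgt,r['p'],r['centre'],xs.min(),xs.max(),ys.min(),ys.max())
    if n=='w' and tgt=='probe':
      for y in np.unique(ys)[::6]: print(y,xs[ys==y].min(),xs[ys==y].max())
for z in (.128,.17,.209): print(z,proj(w,(.6187,-.181,z)))
E
```

```text
[ 0.61956412 -0.17930092  0.26589092] [1.79908711e+02 5.65186031e-03 9.01256495e+01]
w probe 0.59 [318.4, 213.1] 304 332 182 237
182 315 321
188 309 328
194 307 329
200 306 330
206 306 330
212 306 331
218 304 332
224 304 332
230 305 331
236 311 325
w probe 0.29 [297.8, 18.6] 272 321 0 40
0 272 320
6 272 321
12 274 320
18 276 320
24 279 320
30 282 317
36 286 312
w probe_stand 0.93 [320.6, 172.9] 283 355 141 229
s probe 0.75 [360.3, 138.3] 358 369 113 185
s probe_stand 0.84 [359.7, 180.4] 341 378 142 199
0.128 [317.30881602 193.56000979]
0.17 [317.08028293 207.39493174]
0.209 [316.79157774 224.87254954]
```

Call:
drive_tool:
  angular:
    - [0,0,0]
    - [0,0,0]
    - [0,0,0]
    - [0,0,0]
    - [0,0,0]
    - [0,0,0]
    - [0,0,0]
    - [0,0,0]
    - [0,0,0]
    - [0,0,0]
    - [0,0,0]
    - [0,0,0]
    - [0,0,0]
    - [0,0,0]
  delta_pos:
    - [0,0,3]
    - [0,0,3]
    - [0,0,2]
    - [0,0,1.6]
    - [0,0,0]
    - [0,0,0]
    - [0,0,0]
    - [0,0,0]
    - [0,0,0]
    - [0,0,0]
    - [0,0,0]
    - [0,0,0]
    - [0,0,0]
    - [0,0,0]
  gripper: [6,6,6,6,6,5,4,3.3,2.8,2.4,1.5,1.5,1.5,1.5]
  squeeze: 20

```text
time_s: 22.35
tool_pos: [0.6189, -0.1809, 0.1686]
tool_rot: [-180.0, 0.0, 90.0]
force: [-0.2, -0.0, 1.3]
grip_width: 0.0206
grasp_force: 20.0
```

Call:
drive_tool:
  angular:
    - [0,0,0]
    - [0,0,0]
    - [0,0,0]
    - [0,0,0]
    - [0,0,0]
    - [0,0,0]
    - [0,0,0]
    - [0,0,0]
  delta_pos:
    - [0,0,-1]
    - [0,0,-2]
    - [0,0,-3]
    - [0,0,-3]
    - [0,0,-3]
    - [0,0,-2]
    - [0,0,0]
    - [0,0,0]
  gripper: [1.5,1.5,1.5,1.5,1.5,1.5,1.5,1.5]

```text
time_s: 23.15
tool_pos: [0.619, -0.1807, 0.3081]
tool_rot: [-180.0, 0.0, 90.0]
force: [0.1, -0.6, -1.9]
grip_width: 0.0208
grasp_force: 20.0
```

```bash
python3 - <<'E'
from h import *
w=eyes.read_camera('wrist'); save(w,'w12.png'); s=eyes.read_camera('scene'); save(s,'s12.png')
t=telemetry.get_obs(); print(t['tool_pos'],t['tool_rot'],t['force'],t['wrist_torque'])
x=t['tool_pos']
for n,p in(('w',w),('s',s)):
  for r in models.cut_out(p,'probe')[:2]:
    m=r['pixels'];ys,xs=np.nonzero(m); print(n,r['p'],r['centre'],xs.min(),xs.max(),ys.min(),ys.max())
    for y in np.unique(ys)[::5]: print(y,xs[ys==y].min(),xs[ys==y].max(),end='; ')
    print()
for z in (.041,.0,-.056,-.08,-.11,-.144,-.158): print(z,'w',proj(w,x+[0,0,z]),'s',proj(s,x+[0,0,z]))
E
```

```text
[ 0.61832128 -0.18095438  0.30676443] [-1.79863482e+02 -1.89778503e-02  9.00075175e+01] [-0.78494566  0.07130292  0.00886227] [-0.03608522 -0.08918239  0.01774637]
w 0.9 [318.3, 257.3] 293 344 186 329
186 317 320; 191 314 323; 196 313 323; 201 313 324; 206 313 324; 211 312 324; 216 308 328; 221 305 332; 226 303 333; 231 302 334; 236 302 336; 241 301 337; 246 300 337; 251 300 337; 256 299 338; 261 299 338; 266 298 339; 300 294 343; 305 294 344; 310 294 344; 315 296 341; 320 300 337; 325 304 332; 
s 0.86 [362.9, 95.2] 362 372 53 134
53 368 368; 58 366 368; 63 365 368; 68 365 368; 73 364 367; 78 364 368; 83 364 372; 88 363 372; 93 362 372; 98 363 370; 103 364 369; 108 364 368; 113 364 367; 118 363 367; 123 363 366; 128 363 366; 133 363 365; 
s 0.25 [233.5, 207.1] 220 246 195 220
195 239 242; 200 226 244; 205 220 245; 210 220 246; 215 222 238; 220 226 226; 
0.041 w [313.82496338 309.66435738] s [369.73415255  51.41594832]
0.0 w [314.92261431 260.75314322] s [368.13918197  70.64294019]
-0.056 w [315.7797684  222.55844385] s [366.09199401  95.32130521]
-0.08 w [316.02979862 211.41712282] s [365.25760177 105.37970568]
-0.11 w [316.28216703 200.17161184] s [364.24847283 117.54451551]
-0.144 w [316.50997925 190.02032229] s [363.14791814 130.81144119]
-0.158 w [316.59007729 186.45116178] s [362.70745947 136.12106587]
```

Call:
drive_tool:
  angular:
    - [0,0,0]
    - [0,0,0]
    - [0,0,0]
    - [0,0,0]
    - [0,0,0]
    - [0,0,0]
    - [0,0,0]
    - [0,0,0]
    - [0,0,0]
    - [0,0,0]
  delta_pos:
    - [2,-0.25,0]
    - [2.5,-0.3,0]
    - [2.5,-0.3,0]
    - [2.5,-0.3,0]
    - [2.5,-0.3,0]
    - [2.5,-0.3,0]
    - [2.05,-0.25,0]
    - [0,0,0]
    - [0,0,0]
    - [0,0,0]
  gripper: [1.5,1.5,1.5,1.5,1.5,1.5,1.5,1.5,1.5,1.5]

```text
time_s: 24.35
tool_pos: [0.599, -0.0165, 0.308]
tool_rot: [-180.0, 0.0, 89.9]
force: [-0.4, 0.2, -0.5]
grip_width: 0.0202
grasp_force: 20.0
```

```bash
python3 - <<'E'
from h import *
w=eyes.read_camera('wrist'); save(w,'w13.png'); s=eyes.read_camera('scene'); save(s,'s13.png')
t=telemetry.get_obs(); x=t['tool_pos'];print(x,t['tool_rot'],t['force'])
for n,p in(('w',w),('s',s)):
 for tgt in ('probe','small_cup'):
  for r in models.cut_out(p,tgt)[:3]:
    m=r['pixels'];ys,xs=np.nonzero(m); print(n,tgt,r['p'],r['centre'],xs.min(),xs.max(),ys.min(),ys.max())
    if tgt=='probe' or abs(r['centre'][0]-(318 if n=='w' else 310))<12:
      for y in np.unique(ys)[::4]: print(y,xs[ys==y].min(),xs[ys==y].max(),end='; ')
      print()
for z in (-.144,-.158): print(z,'w',proj(w,x+[0,0,z]),'s',proj(s,x+[0,0,z]))
for z in (.014,.093): print(z,'w',proj(w,[x[0],x[1],z]),'s',proj(s,[x[0],x[1],z]))
print(fitrim(w,(x[0]+.001,x[1]-.002),.093,(.022,.0198),.006)[0]-x[:2])
E
```

```text
[ 0.59908162 -0.01679697  0.30807504] [-1.79970553e+02  1.19678331e-02  8.98754786e+01] [-0.2472681   0.01342955 -1.84741085]
w probe 0.86 [318.2, 257.1] 294 343 187 329
187 317 319; 191 315 322; 195 314 322; 199 314 323; 203 313 323; 207 313 324; 211 312 324; 215 310 327; 219 307 331; 223 305 333; 227 303 333; 231 302 333; 235 301 334; 239 301 335; 243 300 336; 247 300 336; 251 300 336; 255 299 337; 259 299 338; 263 299 338; 267 299 339; 301 294 342; 305 294 343; 309 295 343; 313 295 341; 317 298 339; 321 302 337; 325 306 331; 329 314 322; 
w small_cup 0.82 [195.8, 186.9] 171 225 165 211
w small_cup 0.56 [320.2, 171.5] 300 337 151 191
151 316 320; 155 308 330; 159 305 333; 163 303 334; 167 302 335; 171 301 336; 175 300 337; 179 301 336; 183 303 335; 187 306 332; 191 310 326; 
s probe 0.62 [306.5, 115.4] 304 314 64 153
64 306 306; 68 305 305; 83 305 305; 87 304 306; 91 304 306; 95 304 313; 99 305 313; 103 306 314; 107 306 313; 111 307 312; 115 307 311; 119 307 311; 123 306 311; 127 306 311; 131 307 311; 135 307 311; 139 307 311; 143 307 311; 147 307 310; 151 308 309; 
s small_cup 0.9 [353.4, 226.7] 345 367 206 248
s small_cup 0.66 [405.0, 242.0] 394 420 220 265
s small_cup 0.6 [310.3, 182.1] 300 318 172 192
172 305 308; 176 300 317; 180 300 318; 184 300 318; 188 300 318; 192 306 314; 
-0.144 w [317.39644078 190.35977959] s [308.25496218 147.4361696 ]
-0.158 w [317.44688854 186.75302464] s [308.2644631  153.14048309]
0.014 w [317.77835004 163.05523614] s [308.34859931 203.65551294]
0.093 w [317.61450462 174.76933962] s [308.30148554 175.36860318]
[ 0.001 -0.001]
```

Call:
drive_tool:
  angular:
    - [0,0,0]
    - [0,0,0]
    - [0,0,0]
    - [0,0,0]
    - [0,0,0]
    - [0,0,0]
    - [0,0,0]
    - [0,0,0]
  delta_pos:
    - [0.1,0,2]
    - [0,0,2.5]
    - [0,0,2]
    - [0,0,2]
    - [0,0,2]
    - [0,0,1.4]
    - [0,0,0]
    - [0,0,0]
  gripper: [1.5,1.5,1.5,1.5,1.5,1.5,1.5,1.5]

```text
time_s: 25.45
tool_pos: [0.5993, -0.0143, 0.1899]
tool_rot: [180.0, -0.0, 90.0]
force: [-0.2, -0.3, -0.7]
grip_width: 0.0207
grasp_force: 20.0
```

```bash
python3 - <<'E'
from h import *
w=eyes.read_camera('wrist'); save(w,'w14.png')
for i in range(3):
    t=telemetry.get_obs(); x=t['tool_pos'];print(x,t['tool_rot'],t['force']); eyes.read_camera('wrist')
print(proj(w,[x[0],x[1],.014]))
g=cv2.cvtColor(w['pixels'],cv2.COLOR_RGB2GRAY); print(g[176:226:2,286:352:2])
E
```

```text
[ 0.59960981 -0.01423704  0.19040571] [ 1.79920681e+02 -6.86116346e-03  8.99941380e+01] [-0.29603756  0.67814548  0.18462136]
[ 0.59974872 -0.01418212  0.19063753] [1.79893478e+02 6.30002893e-04 8.99975792e+01] [ 0.7977121   0.17927264 -1.39338165]
[ 0.59974056 -0.01419251  0.19063514] [1.79891535e+02 5.70013139e-03 8.99980562e+01] [ 1.3405545  -0.04293518 -1.28966128]
[317.69392036 182.34394834]
[[137 104 102 112  85  90 138 123  96  87  87  90  89  90  87  92  92  91
   85  89  90  94  88  96 124 145 102  84  97 100 125 145 167]
 [106  93 115  96  80 137 123  80  88  89  90  87  90  90  92  94  91  90
   92  94  89  90  89  91  89 100 140  97  90  99  96 114 172]
 [ 85  83 112  83 136 126  84  88  87  85  91  88  88  85  88  85  92  89
   90  90  94  90  92  90  89  83 115 133  91 106  99 112 160]
 [ 99  83 108 122 129 106  91  87  87  89  91  89  85  99 113 133 124 114
  111  99  84  90  86  89  85  85  89 109 113  87  82  92 112]
 [ 95  87  92 129  94  91  90  88  88  87 110 128 142 143 127 118 107 123
  134 143 145 105  90  84  87  87  82 115 107 111  80  99 116]
 [ 79  91 112 1
[... 2025 characters left out ...]
4 239 234 235]
 [228 225 225 167 108  78  83  82  85  86  80  62  53  51  54  54  52  51
   48  51  54  50  81  84  82  86  83  83 110 205 236 234 237]
 [226 222 222 228 106  79  84  89  87  88  54  48  52  50  52  56  51  54
   52  59  54  53  53  87  86  81  79 100 127 227 235 236 233]
 [210 209 212 227 128 107  82  87  86  82  47  53  49  51  53  49  54  51
   51  48  53  51  50  66  83  80  85 110 224 225 234 235 233]
 [225 225 226 189 191 124 100  83  84  53  50  53  51  51  54  52  49  51
   52  52  55  54  56  51  83  85 107 159 227 225 235 235 213]
 [224 225 224 225 227 231 104  94  90  49  51  49  57  51  50  51  49  53
   53  53  52  52  53  54  80  90 110 231 221 224 236 235 238]]
```

Call:
drive_tool:
  angular:
    - [0,0,0]
    - [0,0,0]
    - [0,0,0]
    - [0,0,0]
    - [0,0,0]
  delta_pos:
    - [0,0,0.5]
    - [0,0,0.5]
    - [0,0,0.4]
    - [0,0,0]
    - [0,0,0]
  gripper: [1.5,1.5,1.5,1.5,1.5]

```text
time_s: 26.15
tool_pos: [0.5989, -0.0143, 0.1752]
tool_rot: [-180.0, -0.0, 90.0]
force: [-0.4, 0.1, -0.7]
grip_width: 0.0202
grasp_force: 20.0
```

```bash
cat > f.py <<'E'
from h import *
F=[];X=[]
for i in range(6):
    eyes.read_camera('wrist'); t=telemetry.get_obs(); F.append(t['force']); X.append(t['tool_pos'])
print(np.mean(F,0),np.std(F,0),np.mean(X,0),t['time_s'],t['tool_rot'],t['grasp_force'])
E
python3 f.py
```

```text
[ 0.05215662  0.00469026 -0.96200828] [0.33939236 0.32069976 0.15056543] [ 0.59909583 -0.01431054  0.17556246] 26.45 [1.79984521e+02 7.41292099e-03 9.00012298e+01] 19.999295843881555
```

Call:
drive_tool:
  angular:
    - [0,0,0]
    - [0,0,0]
    - [0,0,0]
    - [0,0,0]
  delta_pos:
    - [0,0,0.2]
    - [0,0,0.2]
    - [0,0,0.1]
    - [0,0,0]
  gripper: [1.5,1.5,1.5,1.5]

```text
time_s: 26.85
tool_pos: [0.5991, -0.0144, 0.1705]
tool_rot: [180.0, 0.0, 90.0]
force: [-0.1, -0.4, 0.0]
grip_width: 0.0206
grasp_force: 20.0
```

```bash
python3 f.py
```

```text
[ 0.48045835 -0.26169795  0.1288861 ] [0.28617407 0.25253491 0.54622292] [ 0.59911789 -0.0143513   0.17057483] 27.15 [1.79987349e+02 6.89514515e-03 8.99990687e+01] 19.99979134532623
```

Call:
drive_tool:
  angular:
    - [0,0,0]
    - [0,0,0]
    - [0,0,0]
    - [0,0,0]
    - [0,0,0]
  delta_pos:
    - [0,0,0.1]
    - [0,0,0.1]
    - [0,0,0.1]
    - [0,0,0]
    - [0,0,0]
  gripper: [1.5,1.5,1.5,1.5,1.5]

```text
time_s: 27.65
tool_pos: [0.5991, -0.0143, 0.1675]
tool_rot: [180.0, 0.0, 90.0]
force: [1.1, 0.4, 1.8]
grip_width: 0.0204
grasp_force: 20.0
```

```bash
python3 f.py; python3 - <<'E'
from h import *
s=eyes.read_camera('scene'); w=eyes.read_camera('wrist')
for n,p in(('w',w),('s',s)):
 for tgt in ('probe','small_cup','middle_cup'):
  for r in models.cut_out(p,tgt)[:3]:
    m=r['pixels'];ys,xs=np.nonzero(m); print(n,tgt,round(r['p'],2),r['centre'],xs.min(),xs.max(),ys.min(),ys.max())
x=telemetry.get_obs()['tool_pos']
print(fitrim(w,(x[0]+.001,x[1]-.002),.093,(.022,.0198),.006)[0]-x[:2], fitrim(w,(x[0]+.001,x[1]-.002),.093,(.022,),.006)[0]-x[:2],fitrim(w,(x[0]+.001,x[1]-.002),.066,(.0275,.025),.006)[0]-x[:2])
g=cv2.cvtColor(w['pixels'],cv2.COLOR_RGB2GRAY); print(g[180:200,304:334])
E
```

```text
[ 0.30960827 -0.09194867  1.68830309] [0.4958094  0.2249928  0.57744427] [ 0.59908048 -0.01436031  0.16751849] 27.95 [1.79990528e+02 7.95013410e-03 9.00001189e+01] 20.000100988545455
w probe 0.61 [317.5, 256.9] 293 343 192 329
w small_cup 0.86 [83.9, 259.7] 65 108 246 270
w small_cup 0.75 [137.7, 229.5] 92 187 192 268
w small_cup 0.63 [314.0, 202.8] 289 347 178 236
w middle_cup 0.89 [314.4, 176.3] 284 351 166 217
s probe 0.51 [304.6, 164.9] 304 312 133 180
s small_cup 0.8 [356.1, 228.4] 345 367 205 249
s small_cup 0.73 [311.3, 181.6] 299 319 173 192
s small_cup 0.62 [407.3, 240.9] 394 420 220 265
s middle_cup 0.69 [310.2, 195.9] 297 320 187 204
[ 0.001 -0.003] [ 0.001 -0.003] [ 0.001 -0.003]
[[ 92  80  88  87  90  84  86  90  90  91  87  91  91  94  88  88  87  91
   90  92  89  90  89  94  87  89  95 107 125 132]
 [ 85  84  89  86  89  89  88  87  90  91  89  88  88  90  89  92  92  89
   93  90  89  88  92  92  90  89  87  88  92 112]
 [ 86  87  88  88  86  87  88  89  86  92  90  90  90  89  89  91  90  89
   88  90  90  90  89  93  88  91  86  90  86  86]
 [ 88  86  86  87  89  8
[... 1401 characters left out ...]
 85  86  89  85  88  82
   84  86 102 114 113 112 111 102 111 109 110 111]
 [114 112 110 113 110 115 111 110 108  84  79  84  81  85  86  86  88  79
   80  85 104 114 110 113 113 114 115 109 109 109]
 [105 114 111 115 111 113 111 114 115  82  80  85  83  84  89  84  84  86
   78  81 101 114 114 110 111 116 114 110 112 110]
 [107 110 110 113 116 110 111 112 113  85  85  81  85  87  87  84  86  86
   83  80  96 110 109 111 108 111 112 110 111 111]
 [106 105 104 112 111 109 112 108 116  84  81  85  86  85  88  84  86  83
   86  83 100 115 113 111 115 112 108 112 113 111]
 [112 106 112 109 103 110 108 109 109  81  81  87  84  87  83  79  85  89
   85  82  98 114 112 109 114 113 113 112 110 111]]
```

```bash
python3 -c "
from cell import env; print(env.sign_off())"
```

```text
the job is handed in; nothing more can be done
None
```

I handed the job in at about 28 s. Both cups are nested, and the probe is held upright with its tip pushed in about 5 mm at roughly 2.6 N. I estimate the tip to be within about 2 mm of the ring's centre. The hand-in call returned no verdict.

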